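# Light the parts box and hold its sprung lid just below balance

## Robot

A 6-joint arm with a two-finger parallel gripper is mounted at the origin on a cart in front of the work surface, level with it; the furniture and walls round the work are solid. World frame = base frame: x ahead of the robot, y to its left, z up, the work surface at z = 0. Lengths are in m, angles in degrees, forces in N, time in s.
With the tool pointing down it reaches from about 0.375 to 0.75 m from the base axis. Payload 9 kg.
Tool frame: the origin (TCP) lies where the fingers leave the gripper's body, on its centre line; the fingertips stand 73 mm ahead of it and the grasp point (between the pads) lies 54 mm ahead of it (robot.tip_reach is the distance from the TCP to the fingertips, in m); z points along the fingers, y is the line along which they close (so a half turn about z gives the same grasp; the last joint's range is limited). The gripper opens to 85 mm and grips with 20 to 120 N. Pads are 22 mm wide; open, the fingers measure 114 mm over their backs; the gripper's body (76 mm by 85 mm) begins 54 mm behind the grasp point. The pads swing forward as they close: fully open they stand 13 mm farther back than shut.
Start: joints at [63.902, 5.964, 5.575, 89.605, 0, 77.527], TCP at [0.141, 0.583, 0.304] pointing down, gripper open.
Joint ranges: [-171.21, 171.21], [-48.23, 106.86], [-62.78, 66.21], [-105.2, 120.99], [-86.42, 89.51], [-180, 180]. Speed limits (degrees/s): [127.2, 127.2, 147.25, 180, 180, 180].

## Interface

Orientations are given as [roll, pitch, yaw] about the fixed x, y, z axes, in that order (R = Rz(yaw) Ry(pitch) Rx(roll)).
In Python, from plant import robot gives the robot as it stands. Calls block until the motion is done:
- robot.move_pose(position, orientation): joint-space move of the TCP to a pose.
- robot.line_to(position, vel=0.15, rotation=None, guard=None): straight line of the TCP; rotation=None keeps the orientation; vel is the mean speed in m/s. With guard (N) it stops when the force on the tool has changed by that much, and returns True; else False.
- robot.goto_joints(angles): joint-space move.
- robot.set_gripper(opening): finger opening in m; the grip force is fixed at half the most; returns when the fingers have stopped.
- robot.pause(seconds).
- robot.ik(position, orientation): joint angles nearest the present ones, or None.
- robot.observe(): the state.
- robot.grab_frame(name): name is "scene" or "top" or "wrist"; returns the picture (384x512x3 uint8, blue, green, red); there is no depth.
- robot.get_calibration(name): a dict with "vertical_fov" (degrees; the focal length in pixels is half the picture's height over the tangent of half this angle, whatever the lens; pixels are square), "cx", "cy" (the principal point, pixels), "rvec" (rotation vector, rad) and "tvec" (3), from world to camera coordinates, as OpenCV has them. Camera axes: x right, y down, z forward; pixel columns grow to the right and rows downward; lengths in m; the calibration is good to about 2 mm. A picture is of the moment at which its call begins: read the wrist's pose just before it. get_calibration takes no time and is no camera call; for the wrist camera it gives the pose at the moment of the call.
A pose or a line that the arm cannot do raises robot.IKError and nothing moves.
- robot.job_done(): hands the job in; it is judged then, once.
The state is a dict: "time": time; "q": joint angles; "qvel": joint speeds; "joint_torque": joint torques, N m; "tool_pos": TCP position; "tcp_rot": TCP orientation; "ft_force": force on the tool from outside, world axes, zero at the start; "torque": the same for the moment, N m; "gripper_width": finger opening in m; "gripper_force": force on a finger pad.
Only numpy, scipy, OpenCV 4.12 (cv2) and the standard library are available. Lean on these libraries where they do the work, as an engineer would, in place of code of your own. Each camera call takes 0.05 s, during which the arm holds its last target. There are 200 camera calls.

## Task

Get the grey box of finished castings ready for someone to look into it. First take the yellow inspection lamp by its black ball knob and swivel and tilt it until its beam points at the middle of the box's mouth, and let go of it. Then lift the box's blue sprung lid by its black ball knob until it is clearly past its balance point (into the red part of the quadrant, but never flung wide open to its stop), bring it back down into the green part just below the balance point, and finish there, still gripping the knob and holding the lid still; leave the loose things on the bench where they are.

Things in the scene. Friction and masses are not known exactly. Their poses are not given: they have to be found in the camera images.
- box: grey steel box, 200 (x) x 190 (y) x 84 mm high, fixed; two brass castings lie inside. Origin: centre of its underside, on the bench; -x side is the front, +x side the hinge. On its +y side stands a thin fixed quadrant (radius 108 mm about the hinge, up to 0.2 m high) showing the lid's angle: white, green (0.80 to 1.01 rad), red (from balance, 1.05, up); a yellow pin on the lid points at it
- mouth (a point): centre of the box's mouth, 84 mm above the bench, just under the shut lid: the point to aim the lamp at. Axes as the box's
- hinge (a point): middle of the lid's hinge axis, at the rear of the box, 90 mm above the bench, 100 mm behind the middle of the box; the axis runs along the box's y
- lid_angle (a joint): lid angle, rad: 0 shut (flat), grows as the front edge rises, stop at 1.5. Blue steel lid, 205 mm from hinge to front edge, 192 mm wide, 0.9 kg, with a torsion spring: below its balance point, 1.05 rad (60 degrees), it falls shut when let go, above it swings open by itself. Lifting at the knob takes about 1.5 N at first, under 0.5 N near balance
- lid_knob (a point): black ball knob, 24 mm diameter, at the middle of the lid's front edge on an 8 mm stem; the point is the ball's centre, 240 mm from the hinge axis and 35 mm in front of the lid's edge; with the lid shut it is 90 mm above the bench. It moves with the lid on a circle about the hinge axis. Pinched across the box's y, the ball can turn between the fingers as the lid swings
- lamp_head (a point): pivot of the lamp's head, where the vertical swivel axis and the horizontal tilt axis meet, 175 mm above the bench. Yellow round head (72 mm diameter, from 32 mm behind to 60 mm ahead of this point) in a dark fork on a grey post with a round foot (96 mm diameter) fixed to the bench. Axes of the head: x along the beam, y the tilt axis, z up from the head
- lamp_swivel (a joint): swivel of the lamp about the vertical, rad, grows counter-clockwise seen from above, -1.8 to 1.8; stiff, stays where it is left (0.06 N m)
- lamp_tilt (a joint): tilt of the lamp's head, rad: 0 level, grows as the beam turns downward, -0.5 to 0.9; stiff, stays where it is left (0.07 N m)
- lamp_knob (a point): black ball knob, 24 mm diameter, at the rear of the lamp's head on an 8 mm stem; the point is the ball's centre, which lies at (-130, 0, +35) mm in the head's axes. Pinched across the head's y, the ball can turn between the fingers as the head tilts
- casting_a: loose brass tap casting, 164x69x42 mm, lying behind: leave it alone; origin at the centre of its underside
- casting_b: loose brass tap casting, 163x69x42 mm, lying behind on the left: leave it alone; origin at the centre of its underside
- marker: loose marker pen, 130x16x17 mm: leave it alone
- caliper: loose steel caliper, 216 mm long, 12 mm high: leave it alone
- polish_bar: loose brown bar of polish, 37x92x28 mm, behind the box: leave it alone
- sanding_block: loose sanding block, 52x85x27 mm, behind the box: leave it alone
- lid: the box's blue lid with its knob; origin on the hinge axis (as point hinge), x points from the front edge to the hinge, z up when shut
- lamp: the inspection lamp with all its parts; origin at the centre of the underside of its foot

How it is judged:
By the outcome, as a careful person would: the job done as asked, in the order asked, and still so for the second after the job is handed in, while the arm keeps its last pose, push and grip.
It also fails if it takes over 58 s, if anything falls off the work surface, if the arm or the gripper's body presses on something with over 40 N, if the wrist force passes 120 N, or if a joint passes its speed limit or range.

## Working session

There is one attempt and no reset: what is moved stays moved. The work goes in short steps, each a Python script; the robot and the scene stay as the last script left them, time stands still between calls to the robot, and variables do not carry over. Pictures are saved under pics/ and viewed, at most 10 in all, crops included, and the job is handed in when it is done.

```bash
ls; mkdir -p pics; python3 - <<'E'
from plant import robot
import cv2
for n in("scene","top"):
    f=robot.grab_frame(n);cv2.imwrite(f"pics/{n}0.png",cv2.resize(f,(800,600),interpolation=cv2.INTER_CUBIC));print(n,robot.get_calibration(n))
print(robot.observe())
E
```

```text
pics
scene {'vertical_fov': 49.3138611780722, 'cx': 254.1790475645593, 'cy': 185.89673114751918, 'rvec': array([ 1.92876149, -0.43970028,  0.3014875 ]), 'tvec': array([-0.48150334,  0.25401548,  0.97736368])}
top {'vertical_fov': 46.41987495348266, 'cx': 252.53124011569426, 'cy': 185.56274400736532, 'rvec': array([ 2.14446886, -2.12580343,  0.13509394]), 'tvec': array([0.06541674, 0.57937752, 1.35515308])}
{'time': 0.1, 'q': array([ 6.39018351e+01,  5.99615070e+00,  5.53100557e+00,  8.96042552e+01,
       -1.76377317e-03,  7.75267528e+01]), 'qvel': array([ 0.06340522, -0.05862755,  0.12677065,  0.17013735, -0.07179103,
       -0.03153163]), 'joint_torque': array([ 5.47631731e-03, -5.58210146e+01,  5.04719496e+01,  1.31628569e-02,
       -2.95451364e-04,  4.65537838e-06]), 'tool_pos': array([0.14123925, 0.58291785, 0.30318539]), 'tcp_rot': array([-1.79931857e+02, -1.32672002e-02,  1.66375075e+02]), 'ft_force': array([ 0.24274587, -0.12814793, -0.2069415 ]), 'torque': array([-0.00832916, -0.03475239, -0.01058211]), 'gripper_force': 0.0, 'gripper_width': 0.08531293591613491}
```

View pics/scene0.png

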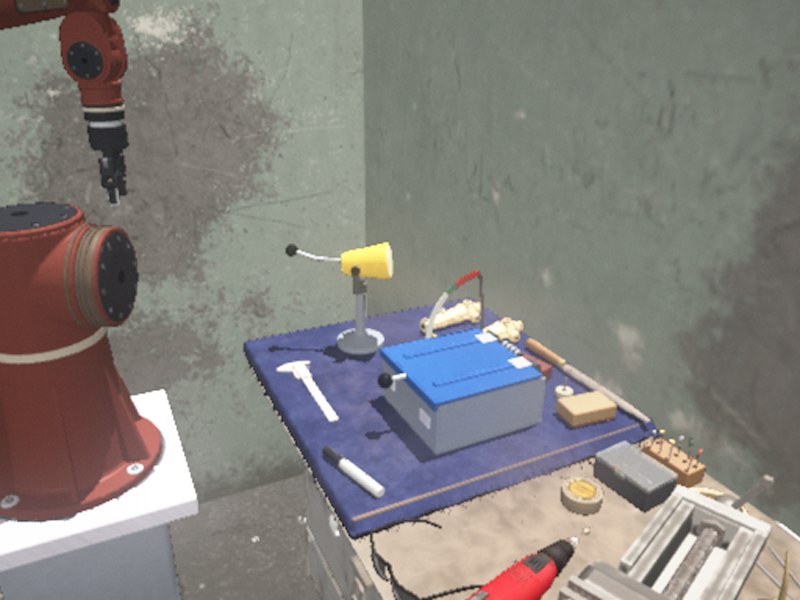

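View pics/top0.png

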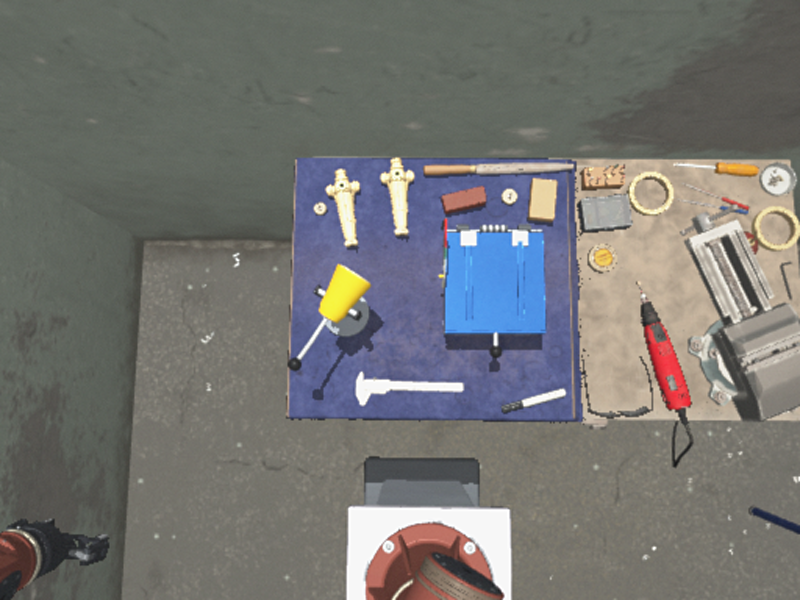

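The scene view shows the lamp knob at (291,250), the lid knob at (385,380) and the foot at (360,343). The top view shows the lamp knob at (294,364), fork ends at (320,291) and (357,316), the foot at about (347,315), the lid knob at (495,351) and the lid corners at (445,231), (543,230), (545,332) and (446,333).

```bash
cat > h.py <<'E'
import numpy as np, cv2
from plant import robot
def ray(n,u,v,cal=None,s=1.5625):
    c=cal or robot.get_calibration(n); f=192/np.tan(np.radians(c["vertical_fov"]/2))
    R=cv2.Rodrigues(c["rvec"])[0]; o=-R.T@c["tvec"]
    d=R.T@np.array([((u+.5)/s-.5-c["cx"])/f,((v+.5)/s-.5-c["cy"])/f,1]); return o,d/np.linalg.norm(d)
def atz(n,u,v,z,**k):
    o,d=ray(n,u,v,**k); return o+d*(z-o[2])/d[2]
def tri(rays):
    A=sum(np.eye(3)-np.outer(d,d) for o,d in rays); b=sum((np.eye(3)-np.outer(d,d))@o for o,d in rays)
    p=np.linalg.solve(A,b); return p,[np.linalg.norm(np.cross(p-o,d)) for o,d in rays]
E
python3 - <<'E'
from h import *
np.set_printoptions(precision=4,suppress=True)
print("lampknob",tri([ray("top",294,364),ray("scene",291,250)]))
print("lidknob",tri([ray("top",495,351),ray("scene",385,380)]),atz("top",495,351,.09))
print("foot",atz("top",347,315,.008),atz("scene",360,343,.008))
print("pivot",atz("top",338.5,303.5,.175), "fork",atz("top",320,291,.175),atz("top",357,316,.175))
for p in((445,231),(543,230),(545,332),(446,333)):print("lid",atz("top",*p,.093))
for p in((381,355),(487,333),(541,371),(435,404)):print("lid s",atz("scene",*p,.093))
E
```

```text
lampknob (array([0.4228, 0.2435, 0.1947]), [np.float64(0.0012289139520918302), np.float64(0.0012289139520918425)])
lidknob (array([ 0.4553, -0.1218,  0.089 ]), [np.float64(0.001301570817147371), np.float64(0.001301570817147206)]) [ 0.4564 -0.1222  0.09  ]
foot [0.5322 0.1685 0.008 ] [0.5279 0.1577 0.008 ]
pivot [0.5343 0.1692 0.175 ] fork [0.5569 0.2033 0.175 ] [0.5118 0.1353 0.175 ]
lid [ 0.6888 -0.0272  0.093 ]
lid [ 0.6919 -0.2174  0.093 ]
lid [ 0.4932 -0.2171  0.093 ]
lid [ 0.4897 -0.029   0.093 ]
lid s [ 0.4795 -0.0506  0.093 ]
lid s [ 0.6861 -0.0563  0.093 ]
lid s [ 0.689  -0.2091  0.093 ]
lid s [ 0.4883 -0.2213  0.093 ]
```

```bash
python3 - <<'E'
from h import *
robot.move_pose([.4228,.2435,.34],[180,0,146])
print(robot.observe()["time"],robot.observe()["tool_pos"],robot.observe()["q"])
print(robot.get_calibration("wrist"))
np.save("w0.npy",robot.get_calibration("wrist"),allow_pickle=True)
cv2.imwrite("pics/w0.png",robot.grab_frame("wrist"))
E
```

```text
1.725 [0.42253859 0.24414513 0.33996086] [ 1.46122674e+01 -1.29242937e+01 -8.84973254e+00  9.40779764e+01
  1.28455615e-02  4.85504643e+01]
{'vertical_fov': 67.34583406475315, 'cx': 253.88764690587044, 'cy': 187.34940684677508, 'rvec': array([-2.55885755, -1.36319477, -0.18324083]), 'tvec': array([-0.43875247, -0.25141612,  0.35683045])}
```

View pics/w0.png

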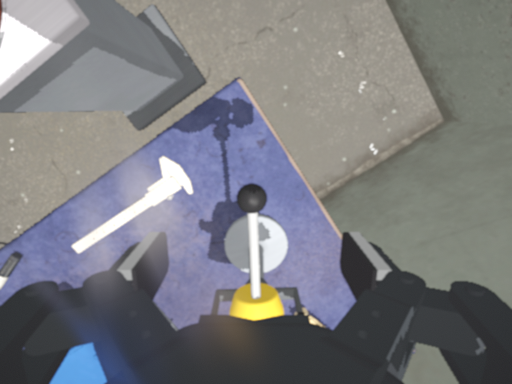

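The wrist view shows the lamp knob at (251.5,198), the foot disc centre at (256,244) and the fork ends at about (217,300) and (297,300).

```bash
python3 - <<'E'
from h import *
np.set_printoptions(precision=4,suppress=True)
c=np.load("w0.npy",allow_pickle=True).item()
w=ray("wrist",251.5,198,cal=c,s=1)
print(tri([w,ray("top",294,364),ray("scene",291,250)]),tri([w,ray("top",294,364)]))
for z in(.005,.012):print("foot",z,atz("wrist",256,244,z,cal=c,s=1))
a,b=atz("wrist",224,244,.008,cal=c,s=1),atz("wrist",288,244,.008,cal=c,s=1);print("foot diam",np.linalg.norm(a-b))
for p in((217,300),(297,300)):print("fork",atz("wrist",*p,.175,cal=c,s=1))
for z in (.1,.13,.15,.19): print("stem/head joint",z,atz("wrist",256.5,297,z,cal=c,s=1))
E
```

```text
(array([0.4227, 0.2429, 0.1952]), [np.float64(0.0005828444366690811), np.float64(0.0012538111281120085), np.float64(0.0013763262368427659)]) (array([0.4233, 0.2427, 0.1956]), [np.float64(0.0006852965297463547), np.float64(0.0006852965297463872)])
foot 0.005 [0.537  0.1716 0.005 ]
foot 0.012 [0.5341 0.1735 0.012 ]
foot diam 0.09797993000280848
fork [0.4938 0.1546 0.175 ]
fork [0.5361 0.2176 0.175 ]
stem/head joint 0.1 [0.5579 0.1576 0.1   ]
stem/head joint 0.13 [0.5395 0.1696 0.13  ]
stem/head joint 0.15 [0.5273 0.1776 0.15  ]
stem/head joint 0.19 [0.5028 0.1936 0.19  ]
```

```bash
cat >> h.py <<'E'
MOUTH=np.array([.5955,-.1222,.084])
def lampknob(P,az,ti):
    x,z=-.130,.035; r=x*np.cos(ti)+z*np.sin(ti); h=-x*np.sin(ti)+z*np.cos(ti)
    return np.array([P[0]+r*np.cos(az),P[1]+r*np.sin(az),P[2]+h])
def aim(P):
    d=MOUTH-P; return np.arctan2(d[1],d[0]),np.arctan2(-d[2],np.hypot(d[0],d[1]))
E
python3 - <<'E'
from h import *
np.set_printoptions(precision=4,suppress=True)
P=np.array([.534,.1705,.175]); G=np.array([0,0,.054])
k=np.array([.4228,.2429,.1952])
robot.line_to(list(k+[0,0,.054]),vel=.1,rotation=[180,0,147])
robot.set_gripper(0.015)
o=robot.observe();print(o["time"],o["tool_pos"],o["gripper_width"],o["ft_force"],o["gripper_force"])
a0,t0=np.radians(-33),np.radians(-6.4); a1,t1=aim(P);print(np.degrees([a1,t1]))
off=o["tool_pos"]-G-lampknob(P,a0,t0); print("off",off)
for s in(.2,.4):
    a,t=a0+s*(a1-a0),t0+s*(t1-t0)
    robot.line_to(list(lampknob(P,a,t)+G+off*(1-s)),vel=.06,rotation=[180,0,180+np.degrees(a)])
    o=robot.observe();print(o["time"],o["tool_pos"],o["gripper_width"],o["ft_force"],o["torque"])
cv2.imwrite("pics/w1.png",robot.grab_frame("wrist"))
E
```

```text
3.45 [0.4228 0.2429 0.2493] 0.020678383042687706 [0.0795 0.2869 0.7651] 58.53877007961273
[-78.134   16.9226]
off [ 0.0004 -0.0001 -0.    ]
3.9917 [0.4368 0.2582 0.2598] 0.020672519717096747 [-0.8024  1.8001 -0.6355] [ 0.346   0.2432 -0.0045]
4.525 [0.4536 0.2699 0.2703] 0.021024305646350133 [ 0.9795  0.7014 -1.3444] [0.2021 0.0234 0.0438]
```

View pics/w1.png

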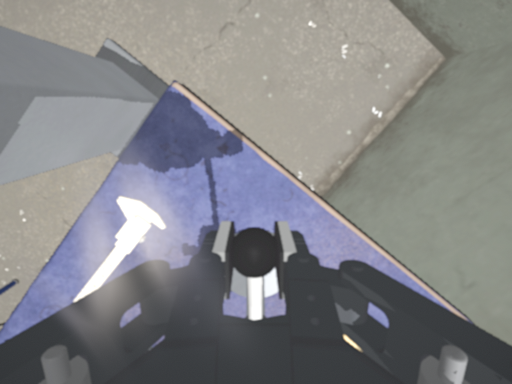

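The view shows the ball at (254,251), firmly between the fingers, with low forces. I'll continue the arc.

```bash
python3 - <<'E'
from h import *
np.set_printoptions(precision=4,suppress=True)
P=np.array([.534,.1705,.175]); G=np.array([0,0,.054])
a0,t0=np.radians(-33),np.radians(-6.4); a1,t1=aim(P)
for s in(.6,.8,1):
    a,t=a0+s*(a1-a0),t0+s*(t1-t0)
    robot.line_to(list(lampknob(P,a,t)+G),vel=.06,rotation=[180,0,180+np.degrees(a)])
    o=robot.observe();print(o["time"],o["tool_pos"],o["gripper_width"],o["ft_force"],o["torque"])
for n in("scene","top"):
    f=robot.grab_frame(n);cv2.imwrite(f"pics/{n}1.png",f)
t=cv2.imread("pics/top1.png")[130:290,170:370];s=cv2.imread("pics/scene1.png")[120:280,150:350]
cv2.imwrite("pics/m1.png",np.hstack([cv2.resize(x,(400,320),interpolation=cv2.INTER_CUBIC) for x in(t,s)]))
E
```

```text
5.1 [0.4719 0.2778 0.2806] 0.020953691494829084 [ 2.1488 -2.2886 -2.9431] [-0.38   -0.182  -0.0667]
5.6167 [0.4912 0.2821 0.2907] 0.02096495719239855 [ 1.3253 -3.215  -2.2377] [-0.2783 -0.1646  0.0017]
6.125 [0.5103 0.2822 0.3001] 0.02078833568111082 [ 0.6644 -3.0568 -2.2825] [-0.2908 -0.134  -0.0024]
```

View pics/m1.png

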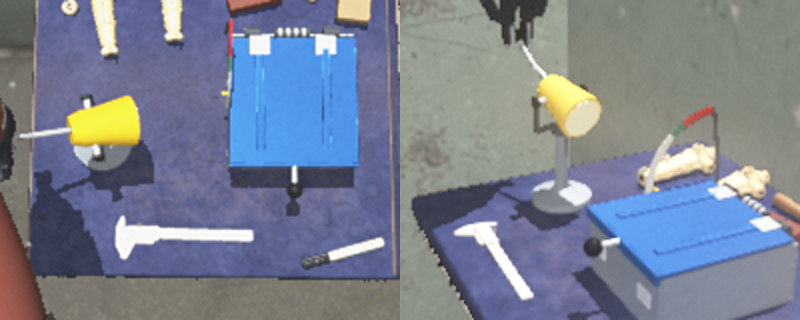

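```bash
python3 - <<'E'
from h import *
from scipy.optimize import least_squares
np.set_printoptions(precision=4,suppress=True)
P=np.array([.534,.1705,.175]);a1,t1=aim(P)
def proj(n,X):
    c=robot.get_calibration(n);f=192/np.tan(np.radians(c["vertical_fov"]/2))
    K=np.array([[f,0,c["cx"]],[0,f,c["cy"]],[0,0,1]]);return cv2.projectPoints(np.array(X),c["rvec"],c["tvec"],K,None)[0][:,0]
ths=np.linspace(0,2*np.pi,60)
def hull(n,P,a,t,r0,r1):
    d=np.array([np.cos(a)*np.cos(t),np.sin(a)*np.cos(t),-np.sin(t)]);y=np.array([-np.sin(a),np.cos(a),0]);z=np.cross(d,y)
    X=[P+l*d+r*(np.cos(th)*y+np.sin(th)*z) for l,r in((-.032,r0),(.06,r1)) for th in ths]
    return cv2.convexHull(proj(n,X).astype(np.float32))
def masks(n):
    im=cv2.cvtColor(cv2.imread(f"pics/{n}1.png"),cv2.COLOR_BGR2HSV)
    m=cv2.inRange(im,(20,140,90),(34,255,255)) 
    k,l,st,ce=cv2.connectedComponentsWithStats(m); i=1+np.argmax(st[1:,4]); print(n,st[i],ce[i])
    c=np.vstack(cv2.findContours((l==i).astype(np.uint8),cv2.RETR_EXTERNAL,cv2.CHAIN_APPROX_NONE)[0]); return cv2.convexHull(c)[:,0].astype(float),c[:,0]
M={n:masks(n)[0] for n in("top","scene")}
def res(p,only=None):
    Q=np.array([p[0],p[1],.175]);r=[]
    for n in("top","scene"):
        H=hull(n,Q,p[2],p[3],p[4],.036)
        # support-function comparison in 48 directions
        for th in np.linspace(0,2*np.pi,48,endpoint=False):
            u=np.array([np.cos(th),np.sin(th)]);r.append((H[:,0]@u).max()-(M[n]@u).max())
    return np.array(r)
x0=[*P[:2],a1,t1,.024]
s=least_squares(res,x0,loss="soft_l1",f_scale=.7)
print("expected",np.degrees([a1,t1]),"rms",np.sqrt(np.mean(res(x0)**2)));print("fit",s.x[:2],np.degrees(s.x[2:4]),s.x[4],np.sqrt(np.mean(s.fun**2)))
d=lambda a,t:np.array([np.cos(a)*np.cos(t),np.sin(a)*np.cos(t),-np.sin(t)])
Q=np.array([*s.x[:2],.175]);print("aim from fit P",np.degrees(aim(Q)),"knob pred",lampknob(Q,*s.x[2:4]),robot.observe()["tool_pos"]-[0,0,.054])
E
```

```text
top [204 178  36  25 692] [222.7269 191.8223]
scene [219 162  15  23 111] [226.3964 172.7027]
expected [-78.134   16.9226] rms 6.680050563918399
fit [0.5356 0.1732] [-78.1516  16.636 ] 0.016141500861757686 6.459313326330708
aim from fit P [-78.5352  16.7991] knob pred [0.5121 0.2853 0.2458] [0.5102 0.2821 0.2461]
```

```bash
python3 - <<'E'
from h import *
from scipy.optimize import least_squares
np.set_printoptions(precision=4,suppress=True)
P=np.array([.534,.1705,.175]);a1,t1=aim(P)
def proj(n,X):
    c=robot.get_calibration(n);f=192/np.tan(np.radians(c["vertical_fov"]/2))
    K=np.array([[f,0,c["cx"]],[0,f,c["cy"]],[0,0,1]]);return cv2.projectPoints(np.array(X),c["rvec"],c["tvec"],K,None)[0][:,0]
ths=np.linspace(0,2*np.pi,60)
def hull(n,P,a,t,r0):
    d=np.array([np.cos(a)*np.cos(t),np.sin(a)*np.cos(t),-np.sin(t)]);y=np.array([-np.sin(a),np.cos(a),0]);z=np.cross(d,y)
    return proj(n,[P+l*d+r*(np.cos(th)*y+np.sin(th)*z) for l,r in((-.032,r0),(.06,.036)) for th in ths])
vis=[];M={}
for n,(x0,y0,x1,y1) in {"top":(195,165,250,220),"scene":(205,145,260,195)}.items():
    im=cv2.imread(f"pics/{n}1.png"); h=cv2.cvtColor(im,cv2.COLOR_BGR2HSV)
    m=cv2.inRange(h,(14,110,60),(36,255,255))
    if n=="scene": m|=cv2.inRange(h,(15,15,170),(45,255,255))
    z=np.zeros_like(m);z[y0:y1,x0:x1]=m[y0:y1,x0:x1]
    z=cv2.morphologyEx(z,cv2.MORPH_OPEN,np.ones((3,3)))
    k,l,st,ce=cv2.connectedComponentsWithStats(z);i=1+np.argmax(st[1:,4]);print(n,st[i])
    M[n]=np.argwhere(l==i)[:,::-1].astype(float)
    im[l==i]=im[l==i]//2+np.array([127,0,127],np.uint8)
    for q in proj(n,[P]): pass
    c=cv2.convexHull(hull(n,P,a1,t1,.024).astype(np.float32))
    im=cv2.resize(im[y0-5:y1+5,x0-5:x1+5],None,fx=6,fy=6,interpolation=cv2.INTER_NEAREST)
    cv2.polylines(im,[((c-[x0-5,y0-5]+.5)*6).astype(int)],True,(0,0,255));vis.append(cv2.resize(im,(390,360)))
cv2.imwrite("pics/fit.png",np.hstack(vis))
def res(p):
    Q=np.array([p[0],p[1],.175]);r=[]
    for n in M:
        H=hull(n,Q,p[2],p[3],p[4])
        for th in np.linspace(0,2*np.pi,48,endpoint=False):
            u=np.array([np.cos(th),np.sin(th)]);r.append((H@u).max()-(M[n]@u).max()-.5)
    return np.array(r)
x0=[*P[:2],a1,t1,.024]; s=least_squares(res,x0,loss="soft_l1",f_scale=.7)
print("expected",np.degrees([a1,t1]),np.sqrt(np.mean(res(x0)**2)));print("fit",s.x[:2],np.degrees(s.x[2:4]),s.x[4],np.sqrt(np.mean(s.fun**2)))
Q=np.array([*s.x[:2],.175]);print("aim",np.degrees(aim(Q)),"knob pred",lampknob(Q,*s.x[2:4]),robot.observe()["tool_pos"]-[0,0,.054])
E
```

```text
top [204 178  36  25 712]
scene [217 157  34  32 669]
expected [-78.134   16.9226] 1.024180459765117
fit [0.5358 0.1714] [-76.2695  18.1198] 0.022579011659862546 0.8825238202422943
aim [-78.4966  16.8963] knob pred [0.509  0.2808 0.2487] [0.5102 0.2821 0.2461]
```

View pics/fit.png

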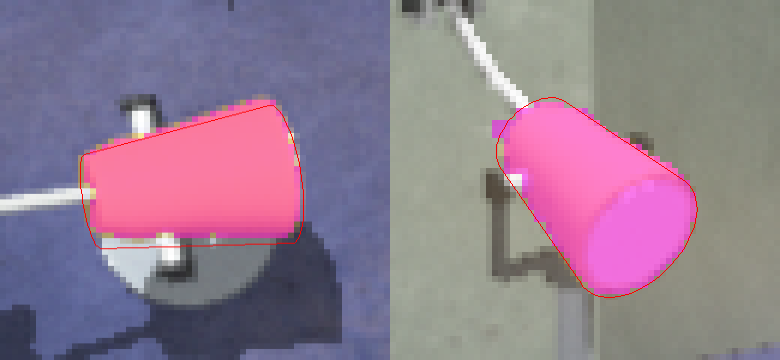

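The red model outline for the expected pose matches the yellow head in both views. The only difference is that the head sits about 1 px (2 mm) toward +x in the top view, so I'll nudge the swivel by about 1.4° and release.

```bash
python3 - <<'E'
from h import *
np.set_printoptions(precision=4,suppress=True)
P=np.array([.5355,.171,.175]); a,t=aim(P); k=lampknob(P,a,t); print(np.degrees([a,t]),k)
robot.line_to(list(k+[0,0,.054]),vel=.04,rotation=[180,0,180+np.degrees(a)])
o=robot.observe();print(o["time"],o["tool_pos"],o["ft_force"]); p=o["tool_pos"]
robot.set_gripper(.06)
robot.line_to([p[0],p[1],.40],vel=.15)
for q in ([.4555,-.122,.22],):
    for y in(180,0,90):print(y,robot.ik(q,[180,0,y]))
for th in (0,.5,1.0,1.15):
  kx=.6955-.24*np.cos(th);kz=.09+.24*np.sin(th)
  for pit in(0,20,40):
    R=[180,pit,180]
    from scipy.spatial.transform import Rotation as Ro
    z=Ro.from_euler("xyz",R,degrees=True).as_matrix()[:,2]
    print(th,pit,z,robot.ik(list(np.array([kx,-.122,kz])-.054*z),R))
cv2.imwrite("pics/top2.png",robot.grab_frame("top"))
print(robot.observe()["time"])
E
```

```text
[-78.4348  16.9128] [0.5126 0.2829 0.2463]
6.475 [0.5123 0.2827 0.3   ] [-0.6034 -4.097  -3.4117]
180 [-30.9462 -16.9337 -24.708   82.2257   0.     -30.9462]
0 [-30.9462 -16.9337 -24.708   82.2257   0.     149.0538]
90 [-30.9462 -16.9337 -24.708   82.2257   0.      59.0538]
0 0 [ 0.  0. -1.] [-30.9462 -15.1751 -31.2014  73.9737   0.     -30.9462]
0 20 [ 0.342   0.     -0.9397] [-38.8444 -43.6065 -53.4641  64.3155  12.3872 -37.116 ]
0 40 [ 0.6428  0.     -0.766 ] None
0.5 0 [ 0.  0. -1.] [-29.1458 -11.8911 -16.3779  85.5132   0.     -29.1458]
0.5 20 [ 0.342   0.     -0.9397] [-36.0787 -37.4296 -37.8283  73.2093  11.6197 -34.3995]
0.5 40 [ 0.6428  0.     -0.766 ] None
1.0 0 [ 0.  0. -1.] [-25.1057   3.05     6.9074  93.8573   0.     -25.1057]
1.0 20 [ 0.342   0.     -0.9397] [-30.1262 -21.1463 -17.4299  76.2421   9.8845 -28.6035]
1.0 40 [ 0.6428  0.     -0.766 ] [-36.4935 -45.778  -40.7429  61.0326  22.4754 -29.5406]
1.15 0 [ 0.  0. -1.] [-23.8117   9.0829  15.1353  96.0524   0.     -23.8117]
1.15 20 [ 0.342   0.     -0.9397] [-28.2921 -15.4061 -11.0278  76.6082   9.3292 -26.8305]
1.15 40 [ 0.6428  0.     -0.766 ] [-33.858  -39.2153 -35.2463  59.1     20.9848 -27.2007]
7.8
```

```bash
python3 - <<'E'
from h import *
robot.move_pose([.4555,-.122,.25],[180,0,180])
o=robot.observe();print(o["time"],o["tool_pos"])
np.save("w2.npy",robot.get_calibration("wrist"),allow_pickle=True)
cv2.imwrite("pics/w2.png",robot.grab_frame("wrist"))
E
```

```text
9.6917 [ 0.45569468 -0.12171429  0.25016888]
```

View pics/w2.png

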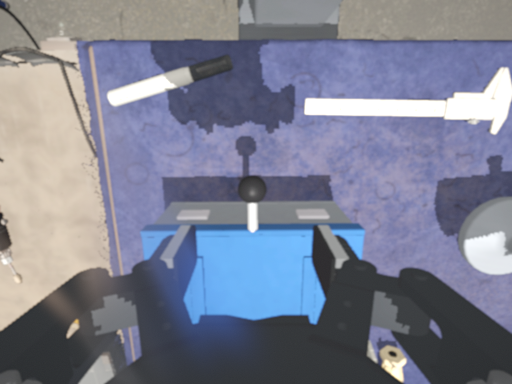

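The wrist view shows the lid knob at (252.5,189) and the lid's front corners at (145,228) and (364,226).

```bash
cat > lift.py <<'E'
from h import *
np.set_printoptions(precision=4,suppress=True)
c=np.load("w2.npy",allow_pickle=True).item()
w=ray("wrist",252.5,189,cal=c,s=1)
print(tri([w,ray("top",495,351),ray("scene",385,380)])); k=atz("wrist",252.5,189,.09,cal=c,s=1); print(k)
print(atz("wrist",145,228,.093,cal=c,s=1),atz("wrist",364,226,.093,cal=c,s=1))
k=np.array([(k[0]+.456)/2,k[1],.09])
robot.line_to(list(k+[0,0,.054]),vel=.1)
robot.set_gripper(.015)
o=robot.observe();k=o["tool_pos"]-[0,0,.054];np.save("k.npy",k)
print(o["time"],k,o["gripper_width"],o["ft_force"])
H=k+[.24,0,0]; H[2]=.09
for th in(.15,.3,.45):
    robot.line_to(list(H+[-.24*np.cos(th),0,.24*np.sin(th)+.054]),vel=.06)
    o=robot.observe();print(th,o["time"],o["tool_pos"],o["gripper_width"],o["ft_force"])
E
python3 lift.py
```

```text
(array([ 0.4549, -0.1223,  0.0891]), [np.float64(0.0006782809300218117), np.float64(0.001523001950155793), np.float64(0.001191544891887477)])
[ 0.4542 -0.1228  0.09  ]
[ 0.488  -0.2144  0.093 ] [ 0.486 -0.028  0.093]
11.4 [ 0.4553 -0.1233  0.0905] 0.02116145823758573 [-1.0567 -4.3938  2.774 ]
0.15 12.15 [ 0.458  -0.1234  0.1794] 0.02037927707007917 [ 1.3169 -5.1871 -2.5738]
0.3 12.9 [ 0.467  -0.1234  0.2148] 0.020517754169359966 [ 7.6395 -3.3599 -5.3805]
0.45 13.65 [ 0.4802 -0.1232  0.2483] 0.020986472221532743 [ 7.1953 -3.3618 -5.43  ]
```

```bash
cat > go.py <<'E'
import sys
from h import *
np.set_printoptions(precision=4,suppress=True)
k=np.load("k.npy");H=k+[.2405,0,0];H[2]=.09
for th in map(float,sys.argv[2:]):
    robot.line_to(list(H+[-.24*np.cos(th),0,.24*np.sin(th)+.054]),vel=.06)
    o=robot.observe();p=o["tool_pos"]-[0,0,.054]-H
    print(th,o["time"],"meas",np.arctan2(p[2],-p[0]),np.hypot(p[0],p[2]),o["gripper_width"],o["ft_force"])
robot.pause(.3)
a,b=robot.grab_frame("top"),robot.grab_frame("scene")
cv2.imwrite(f"pics/{sys.argv[1]}.png",np.hstack([cv2.resize(x,(400,400),interpolation=cv2.INTER_CUBIC) for x in(a[120:250,250:380],b[120:300,210:390])]))
E
python3 go.py red .6 .75 .9 1.03 1.12 1.19
```

```text
0.6 14.4 meas 0.6002997382929188 0.23944684591122042 0.02073464359952666 [ 5.5802 -3.4757 -5.8649]
0.75 15.15 meas 0.7483462394797662 0.23982192485763157 0.02092159545561781 [ 3.5309  0.7013 -5.9535]
0.9 15.9 meas 0.9001922986324216 0.23933375784202035 0.020720980874719522 [ 4.6077  2.5167 -9.1493]
1.03 16.5667 meas 1.0309827667721114 0.23991901022526796 0.020616683469775 [ 2.542   4.8583 -4.6711]
1.12 17.075 meas 1.120909746855581 0.23950842753858412 0.020648726315531107 [ 3.8296  5.6252 -7.0968]
1.19 17.5083 meas 1.1905438889636681 0.23918026385668498 0.020534136204501664 [ 4.3208  5.5818 -9.4642]
```

View pics/red.png

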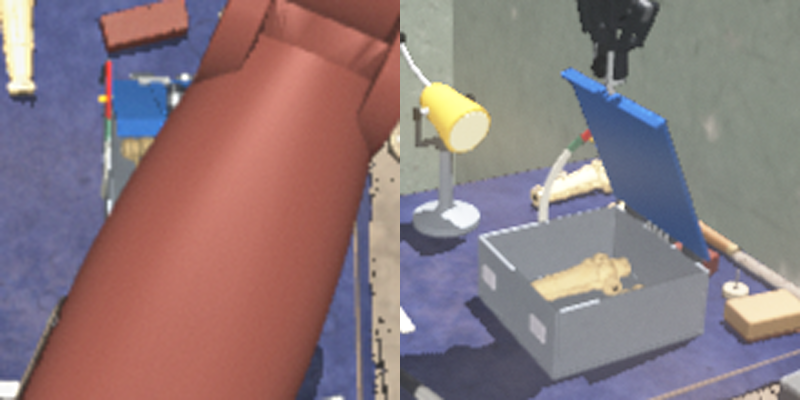

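The lid is up with the knob still gripped, and the yellow pin at (103,100) in the left crop is on the red. Next I'll bring it down into the green.

```bash
python3 go.py green 1.1 1.0 .93 && python3 -c "
from h import *
robot.pause(.7);o=robot.observe();print(o['time'],o['qvel'],o['gripper_force'],o['tool_pos'])"
```

```text
1.1 18.4167 meas 1.099398240076312 0.23879264669858077 0.020139308724639163 [  6.5221   5.0609 -12.8205]
1.0 18.9667 meas 1.000582468428229 0.23842522269910374 0.020407025564449635 [ 11.5923   4.0531 -16.2686]
0.93 19.4 meas 0.9314366448322228 0.23817688033926523 0.020430708143302834 [ 14.434    4.4591 -17.381 ]
20.5 [-0.065696    0.04118361  0.01523309  0.05347284  0.03660636 -0.00903369] 59.26263749599457 [ 0.55388979 -0.12289214  0.3352536 ]
```

View pics/green.png

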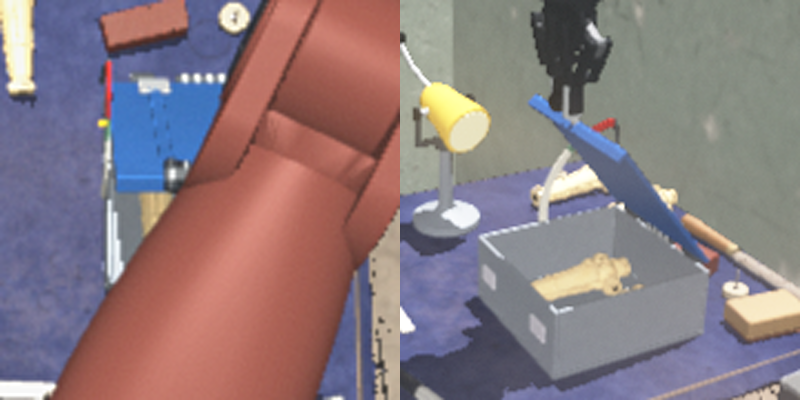

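The pin at (103,124) is on the green part. The lid is gripped and still, and the lamp is unchanged, so I'm handing in.

```bash
python3 -c "
from plant import robot
print(robot.job_done())"
```

```text
the job is handed in; nothing more can be done
None
```

I've handed the job in: the lamp is aimed at the box's mouth to within about 1–2° by my measurements and let go. The lid went up to 1.19 rad in the red and is now held still at about 0.93 rad in the green with the knob gripped, at about 20.5 s of the 58 s allowed.

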